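# Tilt the comb out of the organizer

## Task

The steel comb is lying under the cover of the clear acrylic organizer and is longer than the opening in it. First slide the roll of tape up off its post and lay it flat in the white soap dish without dropping it; then take the comb, tilt it out through the opening, and finish still holding it in the gripper, all of it at least 8 cm above the organizer's cover and touching nothing else. Leave the dish and everything else standing where they are.

Things in the scene. Friction and masses are not known exactly. Their poses are not given: they have to be found in the camera images.
- organizer: Clear acrylic box, fixed, 260 (own x) x 140 (y) x 60 (z) mm; origin at the centre of its underside. Floor 4 mm, walls 5 mm thick: inside x -125 to 125, y -65 to 65. Cover 4 mm thick (underside at z 56, top at 60) with one opening, x -85 to 15 over the whole inside width (100 x 130 mm). Its own +x points roughly to the robot's left (world +y), within 0.3 rad.
- opening (a point): Centre of the organizer's opening, at the level of the cover's top (60 mm).
- post_top (a point): Centre of the top of the steel post on the cover: 16 mm diameter, 22 mm tall, at own x = +45, y = 0 of the organizer; the tape roll sits on it.
- comb: Flat steel comb, 190 mm long, about 80 g, loose on the organizer's floor along its x (within 0.05 rad). Origin mid-length at the underside; own x runs from handle to teeth. Dark handle: x -95 to -20, 24 mm wide (y), 12 thick (z). Toothed part: x -20 to 95, y -13 to 12, at most 5 thick. The handle's end starts 10 to 30 mm under the cover beyond the opening's -x edge, the teeth under the +x side.
- comb_butt (a point): End of the comb's handle, at mid thickness (6 mm above the underside).
- comb_tip (a point): Toothed end of the comb, 2.5 mm above the underside.
- roll: Skin-coloured rigid roll of first-aid tape, 60 mm outside diameter, 24 mm hole, 28 mm tall, about 60 g; origin at the centre of its underside. At the start it lies flat on the organizer's cover around the post, reaching 6 mm higher than the post.
- dish: White ceramic soap dish, loose, about 0.4 kg: an open rectangular tray 140 (own x) x 120 (y) mm outside, rim 14 mm high, walls and floor 5 mm thick; origin at the centre of its underside.
- trimmer: Black cordless trimmer lying down, 160 x 44 x 36 mm; origin under its middle; leave alone.
- brush: Shaving brush standing on its wooden handle, 38 mm diameter, 106 mm tall; origin under its centre; leave alone.
- bottle: Green glass bottle, 52 mm diameter, 150 mm tall; origin under its centre; leave alone.
- jar: Blue ceramic jar with a white lid, 68 mm diameter, 60 mm tall; origin under its centre; leave alone.
- tumbler: Blue ceramic tumbler, 70 mm diameter, 100 mm tall; origin under its centre; leave alone.
There are look-alikes about, which are no part of the job. Of the things that look like the roll, the smallest one is meant.

How it is judged:
On the way, in this order (a step that is already met when the one before it is completed fails the run):
1. the tape roll lies flat in the soap dish, let go (horizontal distance between roll and dish below 0.047 m and z of roll in the frame of dish below 0.01 m and angle between roll's own z axis and vertical below 0.12 rad and contact force between the fingers and roll below 0.05 N), for 0.3 s.
2. the comb is tilted: one end sticks up out of the opening while the other is still under the cover (((height (world z) of comb_butt above 0.066 m and height (world z) of comb_tip below 0.055 m) or (height (world z) of comb_tip above 0.066 m and height (world z) of comb_butt below 0.055 m))), for 0.1 s.
At the end, for the whole second after the job is handed in: Roll flat in the dish (within 47 mm of its centre, underside at most 10 mm above the dish's, tilt under 0.12 rad) and let go; comb held by the fingers (over 1 N), under 0.05 m/s, touching nothing else, both its ends over 125 mm above the table (65 mm above the cover) (all of step 1 and height (world z) of each of comb_butt, comb_tip above 0.125 m and contact force between comb and organizer below 0.05 N and contact force between comb and roll below 0.05 N and contact force between comb and dish below 0.05 N and contact force between comb and trimmer below 0.05 N and contact force between comb and brush below 0.05 N and contact force between comb and bottle below 0.05 N and contact force between comb and jar below 0.05 N and contact force between comb and tumbler below 0.05 N and contact force between the fingers and comb above 1 N and linear speed of comb below 0.05 m/s and linear speed of roll below 0.03 m/s); the arm keeps its last pose, push and grip.
It fails at once if the roll is dropped: let go, away from the post, higher than about 25 mm above the dish's floor (contact force between the fingers and roll below 0.05 N and horizontal distance between roll and post_top above 0.07 m and height (world z) of roll above 0.032 m).
It fails at once if the soap dish or a bystander is moved by more than 30 mm or the bystander is tipped over (distance of any of dish, trimmer, brush, bottle, jar, tumbler from where it was at the start of the episode above 0.03 m or angle between any of dish, trimmer, brush, bottle, jar, tumbler's own z axis and vertical above 0.5 rad).
It also fails if it takes over 54 s, if anything falls off the work surface, if the arm or the gripper's body presses on something with over 40 N, if the wrist force passes 120 N, or if a joint passes its speed limit or range.

## Robot

A 7-joint arm with a two-finger parallel gripper is mounted at the origin on the work surface. World frame = base frame: x ahead of the robot, y to its left, z up, the work surface at z = 0. Lengths are in m, angles in rad, forces in N, time in s.
With the tool pointing down it reaches from about 0.4 to 0.9 m from the base axis. Payload 5.5 kg.
Tool frame: the origin (TCP) lies at the very end of the fingers, on their centre line; the grasp point (between the pads) lies 19 mm behind it; z points along the fingers, y is the direction in which the jaws open and shut (so a half turn about z gives the same grasp; the last joint's range is limited). The gripper opens to 92 mm and grips with 3 to 60 N. Pads are 19 mm wide; open, the fingers measure 130 mm over their backs; the gripper's body (75 mm by 190 mm) begins 47 mm behind the grasp point.
Start: joints at [1.44, 0.501, -0.427, 1.55, 0.221, 1.138, -0.21], TCP at [0.249, -0.6, 0.227] pointing down, gripper open.
Joint ranges: [-2.88, 2.88], [-0.31, 2.03], [-1.54, 1.56], [0.2, 2.42], [-1.41, 4.55], [0.19, 2.02], [-2.57, 2.57]. Speed limits (rad/s): [2.57, 2.57, 3.14, 3.14, 3.14, 3.14, 3.14].

## Interface

Orientations are given as a unit quaternion [x, y, z, w].
In Python, from bench import bot, camera, camera_model, models gives the robot as it stands.
- The arm moves only by the shell command python3 -m handwheel 'ROWS' [OPENING] [FORCE]. ROWS is JSON, one flat list of numbers, 6 for each row, row after row: the shift along the tool's x, y, z as a fraction of full scale, then the turn, a rotation vector about the tool's x, y, z as a fraction of full scale. In form: [tx, ty, tz, rx, ry, rz, tx, ty, tz, rx, ry, rz, ...]. A call has 1 to 10 rows; each row is the pose to reach, as a shift and turn from the pose commanded when the call began, along the tool's axes at that moment; what a row does not reach only later rows make up. Full scale, the value 1, is 250 mm for a shift and 45 degrees for a turn. A row lasts 1/8 s, in which the tool goes at most 62.5 mm and 10.7 degrees, less where a joint would pass 70% of its speed; a pose out of reach is approached as far as the arm can. A call with a number of a shift or a turn outside -1 to 1 is refused whole. A call with a gripper value outside its range is refused whole. OPENING is the closure, from 0 (fully open) to 1 (shut), set as the call begins (- or left out, the last holds). The fingers move at their own pace and stop on an object; FORCE is the grip in N (left out, the last holds). Time passes only in rows, so rows that repeat a pose let the fingers close. It gives the time, the measured TCP pose, the force and the opening at its end, in the units of the state.
- bot.observe(): the state, without advancing time (a new reading comes with each control period).
- camera(name): name is "scene" or "top"; returns (picture, depth): 400x640x3 uint8, red, green, blue; 400x640 float32, m along the optical axis (not along the pixel's ray), 0 where there is no reading.
- camera_model(name): a dict with "K" (3x3 intrinsics, pixels), "D" ([k1, k2, p1, p2, k3] as OpenCV has them; the pictures are not rectified), "R" (3x3) and "t" (3): a world point X has camera coordinates R X + t. Camera axes: x right, y down, z forward; pixel columns grow to the right and rows downward; lengths in m; the calibration is good to about 2 mm. A picture is of the moment at which its call begins. camera_model takes no time and is no camera call.
- bot.sign_off(): hands the job in, once; it reports no verdict.
Trained networks look in the newest picture that a camera, given by its name, has taken for a name from the list of things; names that differ only in an ending like _2 or _b are one class to them, and where a whole thing is asked for, a point or a joint stands for the part that bears it (a point fixed in the world has none). Each returns a list of dicts, best first, with "confidence" (0 to 1); they miss things now and then, are a little off and sometimes report something else, mostly with a low value. They report only what shows in the picture. A call takes as long as a camera call. They do not tell look-alikes from the thing itself.
- models.recognise(camera, query): "centre" ([column, row] in pixels, amid what is visible of it).
The state is a dict: "time": time; "joints": joint angles; "joint_velocities": joint speeds; "tau": joint torques, N m; "tcp_pos": TCP position; "ee_rot": TCP orientation; "wrist_force": force on the tool from outside, world axes, zero at the start; "wrist_torque": the same for the moment, N m; "opening": finger opening in m.
Only numpy, scipy, OpenCV 4.12 (cv2) and the standard library are available. Lean on these libraries where they do the work, as an engineer would, in place of code of your own. Each camera call takes 0.05 s, during which the arm holds its last target.

## Working session

There is one attempt and no reset: what is moved stays moved. The work goes in short steps, Python scripts to look and compute and a shell command to move; the robot and the scene stay as the last step left them, time stands still between calls to the robot, and variables do not carry over. Pictures are saved under pics/ and viewed, and the job is handed in when it is done.

```bash
ls; mkdir -p pics; python3 - <<'E'
from bench import bot,camera,camera_model,models
import cv2,numpy as np
s=bot.observe();print({k:np.round(v,3).tolist() for k,v in s.items()})
for n in("scene","top"):
    im,d=camera(n);cv2.imwrite(f"pics/{n}0.png",im[:,:,::-1]);np.save(f"{n}0_d.npy",d);np.save(f"{n}0.npy",im)
    m=camera_model(n);print(n,{k:np.round(v,4).tolist() for k,v in m.items()})
E
```

```text
pics
{'time': 0.0, 'joints': [1.44, 0.502, -0.427, 1.551, 0.221, 1.138, -0.21], 'joint_velocities': [0.001, 0.0, 0.0, -0.001, 0.0, 0.0, 0.0], 'tau': [0.001, -56.659, -5.816, -27.911, -0.069, 0.031, 0.0], 'tcp_pos': [0.249, -0.6, 0.226], 'ee_rot': [0.981, 0.196, -0.0, -0.001], 'wrist_force': [0.196, -0.678, -0.825], 'wrist_torque': [-0.06, -0.013, 0.048], 'opening': 0.092}
scene {'K': [[406.4803, 0.0, 313.7384], [0.0, 406.4803, 196.8487], [0.0, 0.0, 1.0]], 'D': [-0.0549, 0.0, 0.0, 0.0, 0.0], 'R': [[-0.7292, 0.6843, 0.0055], [0.4462, 0.4816, -0.7543], [-0.5188, -0.5476, -0.6565]], 't': [0.4001, -0.2003, 1.4078]}
top {'K': [[435.6691, 0.0, 319.7368], [0.0, 435.6691, 196.7386], [0.0, 0.0, 1.0]], 'D': [-0.0534, 0.0, 0.0, 0.0, 0.0], 'R': [[-0.028, -0.9994, -0.0216], [-0.9902, 0.0306, -0.1361], [0.1367, 0.0176, -0.9905]], 't': [0.0564, 0.5774, 1.1709]}
```

View pics/scene0.png

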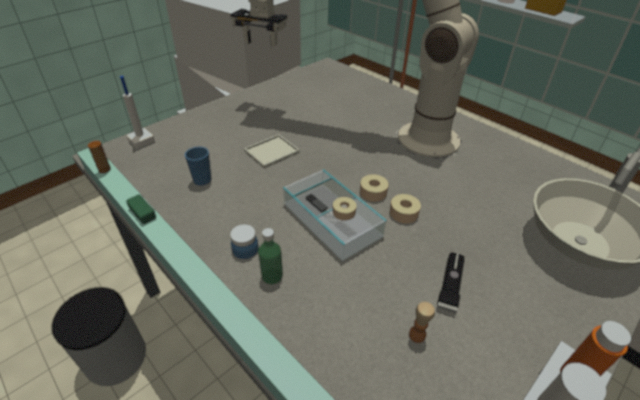

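View pics/top0.png

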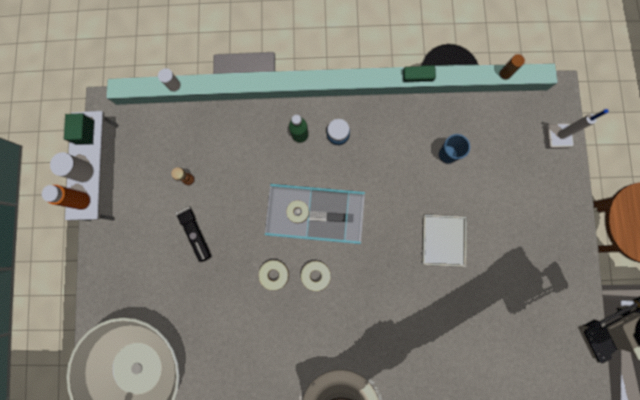

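Candidates for the roll in the top view: (297,211) on the organizer's post (smallest), (273,275) and (316,276) on the table (both larger). By the description, I choose (297,211), and next I check it in a close crop.

```bash
cat > h.py <<'E'
import numpy as np,cv2
from bench import camera_model
def cam(n):
    m=camera_model(n);return [np.array(m[k],float) for k in "KDRt"]
def ray(n,px):
    K,D,R,t=cam(n);u=cv2.undistortPoints(np.array([[px]],float),K,D)[0,0]
    d=R.T@np.array([u[0],u[1],1.]);return -R.T@t,d
def onz(n,px,z):
    c,d=ray(n,px);return c+d*(z-c[2])/d[2]
def proj(n,X):
    K,D,R,t=cam(n);X=np.atleast_2d(X).astype(float)
    return cv2.projectPoints(X,cv2.Rodrigues(R)[0],t,K,D)[0][:,0]
def cloud(n,d):
    K,D,R,t=cam(n);v,u=np.mgrid[:400,:640]
    p=cv2.undistortPoints(np.stack([u.ravel(),v.ravel()],1).astype(float)[:,None],K,D)[:,0]
    z=d.ravel();P=np.stack([p[:,0]*z,p[:,1]*z,z],1);P=(P-t)@R
    P[z==0]=np.nan;return P.reshape(400,640,3)
E
python3 - <<'E'
import numpy as np,cv2
from h import *
im=np.load("top0.npy")[:,:,::-1]
cv2.imwrite("pics/top0c.png",cv2.resize(im[175:300,245:375],None,fx=6,fy=4.8*1.25*.8/0.8 if 0 else 6,interpolation=cv2.INTER_CUBIC)[:600])
cv2.imwrite("pics/top0d.png",cv2.resize(im[200:280,410:480],None,fx=6,fy=6,interpolation=cv2.INTER_CUBIC))
im=np.load("scene0.npy")[:,:,::-1]
cv2.imwrite("pics/sc0c.png",cv2.resize(im[160:265,275:400],None,fx=5.6,fy=5.6,interpolation=cv2.INTER_CUBIC))
P=cloud("top",np.load("top0_d.npy"))
for px in [(297,205),(273,266),(316,267),(445,240),(350,190),(340,217),(240,240),(455,140),(436,240)]:print(px,P[px[1],px[0]].round(3))
E
```

```text
(297, 205) [0.552 0.1   0.087]
(273, 266) [0.392 0.173 0.037]
(316, 267) [0.386 0.055 0.038]
(445, 240) [ 0.449 -0.308  0.012]
(350, 190) [ 0.601 -0.047  0.002]
(340, 217) [ 0.522 -0.015  0.022]
(240, 240) [ 0.467  0.272 -0.004]
(455, 140) [ 0.723 -0.341  0.063]
(436, 240) [ 0.45  -0.283  0.009]
```

View pics/top0c.png

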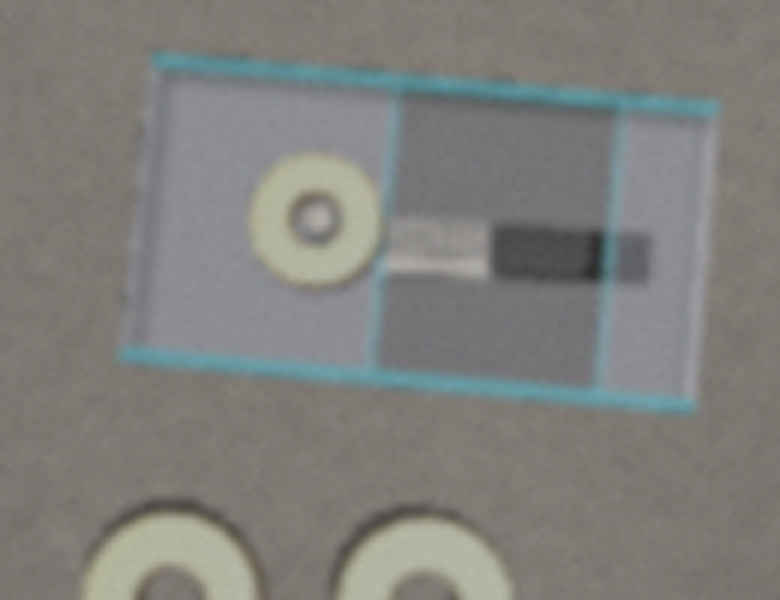

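View pics/top0d.png

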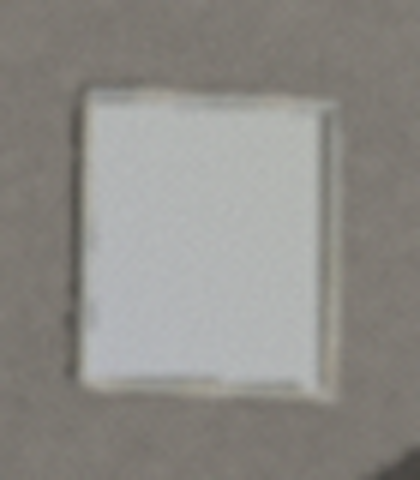

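View pics/sc0c.png

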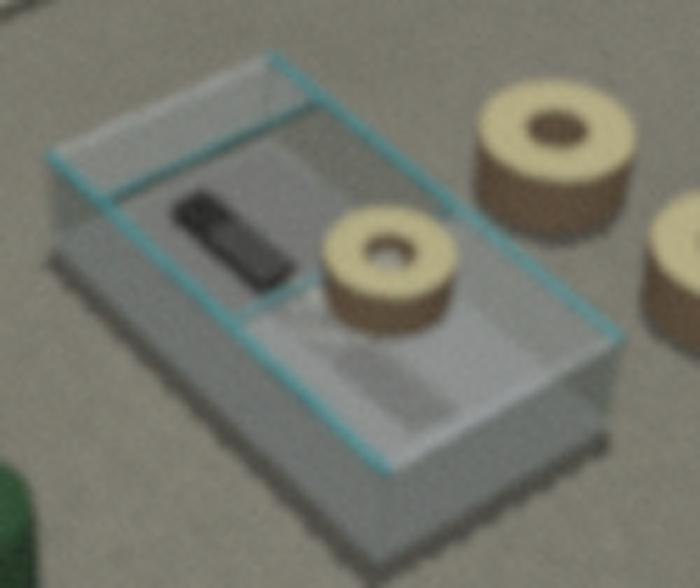

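The crop confirms it: the roll at (297,211) has the post in its hole and is smaller than the two on the table. The dark handle points right, and its end is beyond the opening's -x edge. Next I fit the poses.

```bash
cat > fit.py <<'E'
from h import *
f=lambda x,y,ox,oy,s=6:((x+.5)/s-.5+ox,(y+.5)/s-.5+oy)
def fit(obj,W):
    a,b=np.array(obj,float),np.array(W)[:,:2];ac,bc=a-a.mean(0),b-b.mean(0)
    th=np.arctan2((ac[:,0]*bc[:,1]-ac[:,1]*bc[:,0]).sum(),(ac*bc).sum())
    R=np.array([[np.cos(th),-np.sin(th)],[np.sin(th),np.cos(th)]])
    t=b.mean(0)-R@a.mean(0);return t,th,np.abs(a@R.T+t-b).max()
E
python3 - <<'E'
from fit import *
T=lambda x,y,z,ox=245,oy=175:onz("top",f(x,y,ox,oy),z)
# organizer own x -> left (world +y), so own y -> world -x  (down in picture)
obj=[(-130,-70),(-130,70),(130,70),(130,-70)]
W=[T(717,107,.06),T(692,405,.06),T(124,354,.06),T(158,62,.06)]
print("org top",fit(np.array(obj)/1e3,W))
S=lambda x,y,z:onz("scene",f(x,y,275,160,5.6),z)
W=[S(50,155,.06),S(272,57,.06),S(620,338,.06),S(388,468,.06)]
print("org scene",fit(np.array(obj)/1e3,W))
print("roll",T(317,220,.088),S(390,250,.088))
D=lambda x,y:T(x,y,.014,410,200)
W=[D(85,92),D(337,104),D(335,398),D(80,388)]
print("dish",np.mean(W,0),[np.linalg.norm(W[i]-W[i-1]) for i in range(4)])
print("dish",fit(np.array([(70,60),(70,-60),(-70,-60),(-70,60)])/1e3,W))
for n,p in dict(butt=(652,258),j=(490,250),c1=(490,228),c2=(490,277),b1=(652,235),b2=(650,283)).items():print(n,T(*p,.016).round(4))
S0=np.load("scene0_d.npy");P=cloud("scene",S0)
E
```

```text
org top (array([0.53164297, 0.05351627]), np.float64(1.4531508510482463), np.float64(0.0033714336576525783))
org scene (array([0.53024656, 0.05110699]), np.float64(1.4541273770623124), np.float64(0.003516057207897827))
roll [0.53507983 0.09900887 0.088     ] [0.53496646 0.09645042 0.088     ]
dish [ 0.44850693 -0.30569081  0.014     ] [np.float64(0.13776920080106042), np.float64(0.11866499582479458), np.float64(0.1368342168956049), np.float64(0.11840624060471477)]
dish (array([ 0.44850693, -0.30569081]), np.float64(-0.07540873025161562), np.float64(0.001658018851209364))
butt [ 0.52   -0.0528  0.016 ]
j [0.5261 0.023  0.016 ]
c1 [0.5365 0.0227 0.016 ]
c2 [0.5134 0.0234 0.016 ]
b1 [ 0.5309 -0.0532  0.016 ]
b2 [ 0.5083 -0.0514  0.016 ]
```

```bash
cat > goal.py <<'E'
import sys,numpy as np
from scipy.spatial.transform import Rotation as Ro
from bench import bot
YAW=1.4536
def go(p,yawx,pitch=0):
    """tool x heading yawx (rad), z down; pitch>0: tool x dips down (butt up)"""
    s=bot.observe();R0=Ro.from_quat(s["ee_rot"])
    x=np.array([np.cos(yawx),np.sin(yawx),0]);z=np.array([0,0,-1.]);
    x2=np.cos(pitch)*x+np.sin(pitch)*z;z2=np.cos(pitch)*z-np.sin(pitch)*x
    R=Ro.from_matrix(np.stack([x2,np.cross(z2,x2),z2],1))
    sh=R0.inv().apply(np.array(p)-s["tcp_pos"]);rv=(R0.inv()*R).as_rotvec()
    print("t",s["time"],"tcp",np.round(s["tcp_pos"],4),"tx %.3f %.3f %.3f"%tuple(sh/.25),"rot %.3f %.3f %.3f"%tuple(rv/(np.pi/4)),"open",round(s["opening"],4),"F",np.round(s["wrist_force"],1), "q",np.round(s["joints"],2))
if __name__=="__main__":
    a=[float(v) for v in sys.argv[1:]];go(a[:3],a[3] if len(a)>3 else YAW,a[4] if len(a)>4 else 0)
E
python3 goal.py .5354 .0975 .17; python3 -c "
from fit import *
for p,z in [((298,118),.15),((338,128),.06),((455,148),.1),((183,172),.1),((193,235),.036)]:print(p,onz('top',p,z).round(3))"
```

```text
t 0.1 tcp [ 0.2491 -0.5997  0.2258] tx 2.128 -2.135 0.227 rot -0.002 -0.001 -1.349 open 0.0919 F [-0.7 -0.1  0.4] q [ 1.44  0.5  -0.43  1.55  0.22  1.14 -0.21]
(298, 118) [0.772 0.088 0.15 ]
(338, 128) [ 0.768 -0.017  0.06 ]
(455, 148) [ 0.691 -0.328  0.1  ]
(183, 172) [0.649 0.405 0.1  ]
(193, 235) [0.483 0.396 0.036]
```

```bash
python3 -m handwheel '[1,-1,0,0,0,-1, 1,-1,0,0,0,-1, 1,-1,0,0,0,-1, 1,-1,0,0,0,-1, 1,-1,0,0,0,-1, 1,-1,0,0,0,-1, 1,-1,0,0,0,-1]' 0 20; python3 goal.py .5354 .0975 .17
```

```text
time: 0.98
tcp_pos: [0.3857, -0.2699, 0.2269]
ee_rot: [0.829, 0.559, 0.0, -0.0]
wrist_force: [-0.3, 0.6, 0.2]
opening: 0.092
t 0.975 tcp [ 0.3857 -0.2699  0.2269] tx 1.587 0.003 0.228 rot 0.000 -0.000 -0.341 open 0.092 F [-0.3  0.6  0.2] q [ 1.24  0.22 -0.77  1.98  0.18  1.02  0.  ]
```

```bash
python3 -m handwheel '[1,0,0.1,0,0,-0.341, 1,0,0.1,0,0,-0.341, 1,0,0.1,0,0,-0.341, 1,0,0.1,0,0,-0.341, 1,0,0.1,0,0,-0.341, 1,0,0.1,0,0,-0.341]'; python3 goal.py .5354 .0975 .14
```

```text
time: 1.72
tcp_pos: [0.4795, -0.0434, 0.2013]
ee_rot: [0.75, 0.662, -0.001, -0.0]
wrist_force: [0.3, 0.2, -0.2]
opening: 0.0915
t 1.725 tcp [ 0.4795 -0.0434  0.2013] tx 0.587 0.153 0.245 rot -0.001 0.000 -0.009 open 0.0915 F [ 0.3  0.2 -0.2] q [ 0.81  0.32 -0.91  1.98  0.3   0.99 -0.36]
```

```bash
python3 -m handwheel '[0.587,0.153,0.245,0,0,-0.009, 0.587,0.153,0.245,0,0,-0.009, 0.587,0.153,0.245,0,0,-0.009, 0.587,0.153,0.245,0,0,-0.009, 0.587,0.153,0.245,0,0,-0.009]'; python3 goal.py .5354 .0975 .067
python3 - <<'E'
from bench import camera
from h import *
im,d=camera("top");cv2.imwrite("pics/a1.png",cv2.resize(im[150:290,230:390,::-1],None,fx=4,fy=4,interpolation=2))
im,d=camera("scene");cv2.imwrite("pics/a2.png",cv2.resize(im[120:270,265:425,::-1],None,fx=4,fy=4,interpolation=2))
E
```

```text
time: 2.35
tcp_pos: [0.5359, 0.0956, 0.1402]
ee_rot: [0.748, 0.663, -0.001, 0.0]
wrist_force: [0.2, 0.2, -0.4]
opening: 0.0917
t 2.35 tcp [0.5359 0.0956 0.1402] tx 0.008 -0.003 0.293 rot -0.001 0.002 -0.004 open 0.0917 F [ 0.2  0.2 -0.4] q [ 0.43  0.52 -0.84  1.88  0.48  0.95 -0.75]
```

View pics/a2.png

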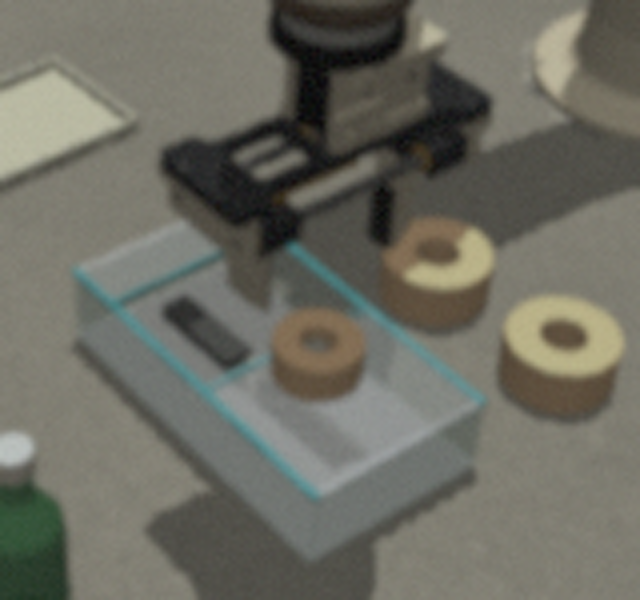

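The picture shows the two fingers at about (262,290) and (385,220), above and on both sides of the roll at (318,350), with free space between. Now I descend and grip.

```bash
python3 -m handwheel '[0.008,0,0.1,0,0,-0.004, 0.008,0,0.2,0,0,-0.004, 0.008,0,0.293,0,0,-0.004, 0.008,0,0.293,0,0,-0.004]'; python3 -m handwheel '[0,0,0,0,0,0, 0,0,0,0,0,0, 0,0,0,0,0,0, 0,0,0,0,0,0, 0,0,0,0,0,0, 0,0,0,0,0,0]' 1 20; python3 goal.py .5354 .0975 .14
```

```text
time: 2.95
tcp_pos: [0.535, 0.0981, 0.0663]
ee_rot: [0.747, 0.665, -0.001, -0.0]
wrist_force: [-0.3, -0.2, 0.9]
opening: 0.0918
time: 3.7
tcp_pos: [0.5365, 0.1005, 0.0678]
ee_rot: [0.746, 0.666, 0.0, 0.0]
wrist_force: [-0.3, -2.7, 5.1]
opening: 0.0601
t 3.7 tcp [0.5365 0.1005 0.0678] tx -0.013 -0.003 -0.289 rot 0.001 0.000 0.005 open 0.0601 F [-0.3 -2.7  5.1] q [ 0.35  0.63 -0.76  1.92  0.58  0.82 -0.83]
```

```bash
python3 -m handwheel '[0,0,-0.05,0,0,0, 0,0,-0.12,0,0,0, 0,0,-0.25,0,0,0, 0,0,-0.4,0,0,0, 0,0,-0.4,0,0,0]'; python3 goal.py .4485 -.3057 .14 1.4954
```

```text
time: 4.32
tcp_pos: [0.5385, 0.1015, 0.1712]
ee_rot: [0.746, 0.666, 0.003, 0.002]
wrist_force: [0.3, -0.6, -0.1]
opening: 0.0602
t 4.325 tcp [0.5385 0.1015 0.1712] tx -1.659 -0.174 0.121 rot 0.008 -0.002 -0.048 open 0.0602 F [ 0.3 -0.6 -0.1] q [ 0.45  0.49 -0.87  1.86  0.44  0.99 -0.73]
```

```bash
python3 -m handwheel '[-0.15,-0.02,0,0,0,0, -0.35,-0.05,0,0,0,-0.02, -0.55,-0.08,0,0,0,-0.048, -0.75,-0.1,0,0,0,-0.048, -0.95,-0.13,0,0,0,-0.048, -1,-0.17,0,0,0,-0.048, -1,-0.17,0,0,0,-0.048]'; python3 goal.py .4485 -.3057 .14 1.4954
```

```text
time: 5.2
tcp_pos: [0.4643, -0.1443, 0.1669]
ee_rot: [0.734, 0.679, -0.001, -0.0]
wrist_force: [1.0, 0.2, -1.5]
opening: 0.0603
t 5.2 tcp [ 0.4643 -0.1443  0.1669] tx -0.648 -0.012 0.108 rot -0.002 0.000 -0.005 open 0.0603 F [ 1.   0.2 -1.5] q [ 0.99  0.38 -0.88  2.    0.37  0.93 -0.16]
```

```bash
python3 -m handwheel '[-0.15,0,0,0,0,0, -0.3,-0.01,0.05,0,0,0, -0.45,-0.01,0.1,0,0,0, -0.58,-0.012,0.2,0,0,0, -0.648,-0.012,0.25,0,0,0, -0.648,-0.012,0.3,0,0,0, -0.648,-0.012,0.3,0,0,0]'; python3 goal.py .4485 -.3057 .013 1.4954
python3 - <<'E'
from bench import camera
from h import *
im,d=camera("top");cv2.imwrite("pics/b1.png",cv2.resize(im[170:290,380:520,::-1],None,fx=4,fy=4,interpolation=2))
im,d=camera("scene");cv2.imwrite("pics/b2.png",cv2.resize(im[60:200,200:360,::-1],None,fx=4,fy=4,interpolation=2))
E
```

```text
time: 6.08
tcp_pos: [0.4505, -0.3018, 0.0916]
ee_rot: [0.733, 0.681, 0.0, -0.001]
wrist_force: [0.5, -0.4, -0.1]
opening: 0.06
t 6.075 tcp [ 0.4505 -0.3018  0.0916] tx -0.017 -0.007 0.314 rot -0.001 -0.003 0.003 open 0.06 F [ 0.5 -0.4 -0.1] q [ 1.13  0.57 -0.75  1.92  0.51  0.85  0.04]
```

View pics/b2.png

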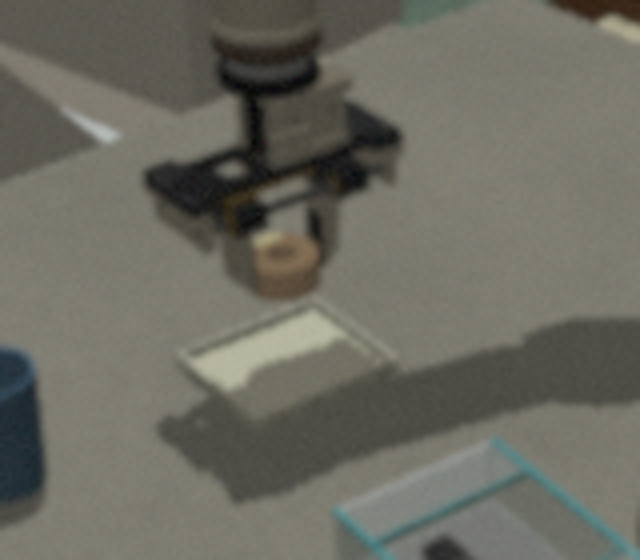

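The roll is held level at (285,262) above the dish (its centre near (285,365) in the crop). Now I lower it.

```bash
python3 -m handwheel '[-0.017,-0.007,0.07,0,0,0.003, -0.017,-0.007,0.14,0,0,0.003, -0.017,-0.007,0.2,0,0,0.003, -0.017,-0.007,0.25,0,0,0.003, -0.017,-0.007,0.28,0,0,0.003, -0.017,-0.007,0.30,0,0,0.003, -0.017,-0.007,0.305,0,0,0.003, -0.017,-0.007,0.305,0,0,0.003]'; python3 goal.py .4485 -.3057 .013 1.4954
```

```text
time: 7.18
tcp_pos: [0.4484, -0.3086, 0.0162]
ee_rot: [0.734, 0.679, 0.0, 0.0]
wrist_force: [-0.8, -0.1, 0.5]
opening: 0.0601
t 7.175 tcp [ 0.4484 -0.3086  0.0162] tx 0.012 -0.001 0.013 rot 0.001 0.000 -0.004 open 0.0601 F [-0.8 -0.1  0.5] q [ 1.06  0.69 -0.65  1.94  0.62  0.72 -0.04]
```

```bash
python3 -m handwheel '[0,0,0.006,0,0,0, 0,0,0.012,0,0,0, 0,0,0.012,0,0,0]'; python3 goal.py .4485 -.3057 .013 1.4954
```

```text
time: 7.55
tcp_pos: [0.4481, -0.3085, 0.0129]
ee_rot: [0.734, 0.679, -0.0, -0.0]
wrist_force: [-0.1, -0.6, -0.9]
opening: 0.0598
t 7.55 tcp [ 0.4481 -0.3085  0.0129] tx 0.011 0.001 -0.000 rot -0.000 0.000 -0.004 open 0.0598 F [-0.1 -0.6 -0.9] q [ 1.06  0.69 -0.65  1.94  0.62  0.72 -0.04]
```

```bash
python3 -m handwheel '[0,0,0.006,0,0,0, 0,0,0.01,0,0,0, 0,0,0.01,0,0,0]'; 
```

```text
time: 7.92
tcp_pos: [0.4482, -0.3086, 0.0125]
ee_rot: [0.734, 0.679, -0.001, 0.0]
wrist_force: [-6.1, 3.2, 21.5]
opening: 0.0602
```

The force shows the roll is on the dish floor. I release to 76 mm, which keeps the fingers inside the rim.

```bash
python3 -m handwheel '[0,0,-0.008,0,0,0, 0,0,-0.008,0,0,0, 0,0,-0.008,0,0,0, 0,0,-0.008,0,0,0]' 0.18; python3 -m handwheel '[0,0,-0.05,0,0,0, 0,0,-0.15,0,0,0, 0,0,-0.3,0,0,0, 0,0,-0.5,0,0,0, 0,0,-0.55,0,0,0]'
python3 - <<'E'
from bench import camera
from h import *
im,d=camera("top");cv2.imwrite("pics/c1.png",cv2.resize(im[170:290,380:520,::-1],None,fx=4,fy=4,interpolation=2))
im,d=camera("scene");cv2.imwrite("pics/c2.png",cv2.resize(im[60:200,200:360,::-1],None,fx=4,fy=4,interpolation=2));np.save("sd.npy",d)
E
python3 goal.py .53 0 .15
```

```text
time: 8.43
tcp_pos: [0.4481, -0.3084, 0.0122]
ee_rot: [0.734, 0.679, 0.0, -0.0]
wrist_force: [0.4, 0.2, 0.4]
opening: 0.0752
time: 9.05
tcp_pos: [0.4503, -0.3093, 0.1539]
ee_rot: [0.734, 0.679, 0.0, 0.003]
wrist_force: [0.7, -0.4, 0.7]
opening: 0.0752
t 9.15 tcp [ 0.4491 -0.3092  0.1519] tx 1.258 0.226 0.005 rot 0.003 0.003 0.049 open 0.0753 F [ 0.8  1.2 -0.5] q [ 1.19  0.49 -0.8   1.88  0.43  0.95  0.11]
```

View pics/c2.png

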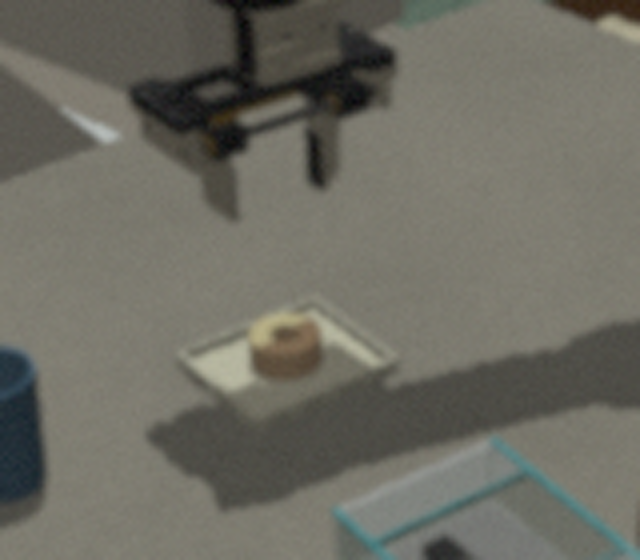

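The roll lies flat in the dish at about (285,345). Next I measure the comb again, now that the roll no longer hides it.

```bash
python3 - <<'E'
from bench import camera
from h import *
im,d=camera("top");np.save("t2.npy",im);cv2.imwrite("pics/e1.png",cv2.resize(im[175:255,255:375,::-1],None,fx=6,fy=6,interpolation=cv2.INTER_CUBIC))
im,d=camera("scene");np.save("s2.npy",im);cv2.imwrite("pics/e2.png",cv2.resize(im[160:265,275:400,::-1],None,fx=5.6,fy=5.6,interpolation=cv2.INTER_CUBIC))
E
```

```text
(no output)
```

View pics/e1.png

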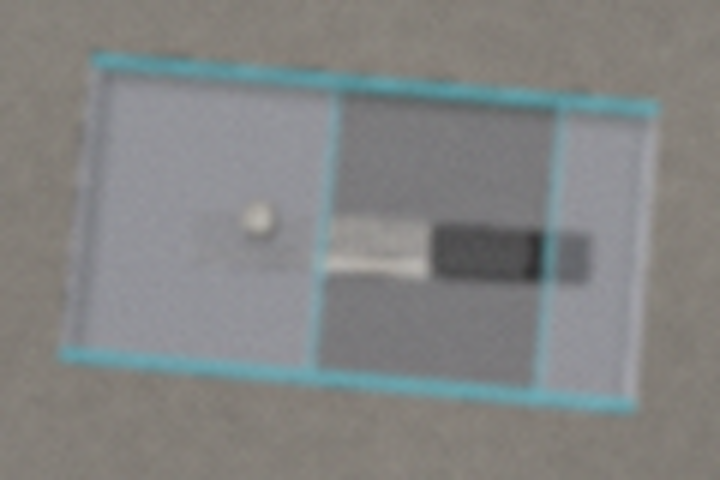

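View pics/e2.png

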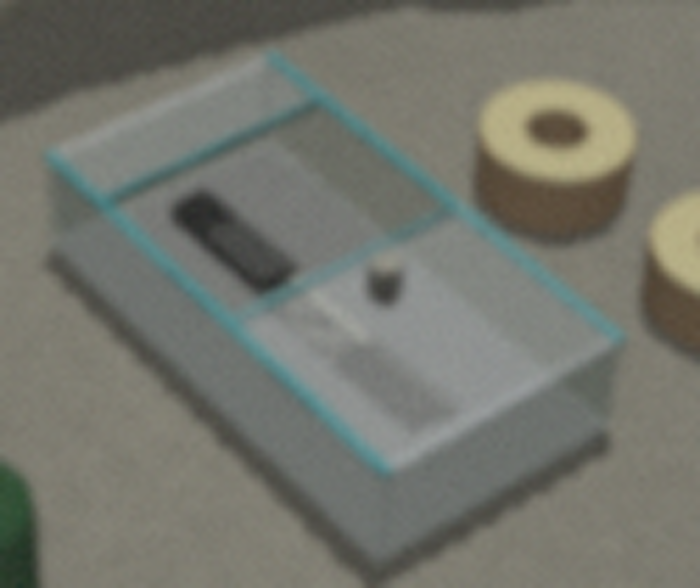

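The comb hasn't moved: the handle runs from (431,251) to (590,259) in the top crop and the teeth run left to about (195,242). The bare post is at (258,218).

```bash
python3 - <<'E'
from fit import *
T=lambda x,y,z:onz("top",f(x,y,255,175),z)
b,j,t=T(590,259,.016),T(431,251,.016),T(195,241,.009)
print(b,j,t,np.linalg.norm((b-t)[:2]),np.arctan2((j-b)[1],(j-b)[0]),np.arctan2((t-b)[1],(t-b)[0]))
g=onz("scene",((235+.5)/5.6-.5+275,(240+.5)/5.6-.5+160),.016);print("scene handle mid",g,(b+j)/2)
o=np.array([.5309,.0523]);a=np.array([np.cos(1.4536),np.sin(1.4536)])
for p in(b,j,t):print((p[:2]-o)@a,(p[:2]-o)@[-a[1],a[0]])
print(o+a*-.06)
E
python3 goal.py .5215 -.0085 .14 1.485
```

```text
[ 0.51959527 -0.05181359  0.016     ] [0.52560625 0.02259324 0.016     ] [0.53432821 0.13417092 0.009     ] 0.18656713375809195 1.490185983931841 1.4917454087438597
scene handle mid [ 0.52539089 -0.01353956  0.016     ] [ 0.52260076 -0.01461017  0.016     ]
-0.1047212486675804 -0.00094662947486456
-0.030121966647701698 0.0017838770593153956
0.08171016722266619 0.006168324345623716
[ 0.52388431 -0.00728842]
t 9.25 tcp [ 0.4474 -0.3084  0.1493] tx 1.219 0.201 0.037 rot -0.001 -0.000 0.009 open 0.0755 F [-0.7  0.4 -0.7] q [ 1.19  0.5  -0.8   1.88  0.43  0.95  0.1 ]
```

```bash
python3 -m handwheel '[0.2,0.03,0,0,0,0, 0.45,0.07,0,0,0,0, 0.7,0.11,0,0,0,0, 0.95,0.15,0,0,0,0, 1,0.17,0,0,0,0, 1,0.17,0,0,0,0]' 0.42; python3 goal.py .524 -.006 .12 1.49
```

```text
time: 10.0
tcp_pos: [0.5095, -0.0615, 0.1488]
ee_rot: [0.733, 0.68, -0.0, -0.001]
wrist_force: [0.6, -0.9, -0.2]
opening: 0.0529
t 10.0 tcp [ 0.5095 -0.0615  0.1488] tx 0.225 0.041 0.115 rot -0.003 -0.001 0.007 open 0.0529 F [ 0.6 -0.9 -0.2] q [ 0.76  0.46 -0.86  1.95  0.43  0.93 -0.39]
```

```bash
python3 -m handwheel '[0.2,0.035,0.1,0,0,0.007, 0.225,0.041,0.15,0,0,0.007, 0.225,0.041,0.16,0,0,0.007, 0.225,0.041,0.16,0,0,0.007]'; python3 goal.py .524 -.006 .008 1.49
python3 - <<'E'
from bench import camera
from h import *
im,d=camera("scene");cv2.imwrite("pics/f2.png",cv2.resize(im[120:265,255:415,::-1],None,fx=4.5,fy=4,interpolation=cv2.INTER_CUBIC))
E
```

```text
time: 10.5
tcp_pos: [0.5243, -0.0097, 0.1096]
ee_rot: [0.737, 0.676, -0.001, -0.0]
wrist_force: [-0.5, 0.5, -0.2]
opening: 0.0534
t 10.5 tcp [ 0.5243 -0.0097  0.1096] tx 0.015 -0.002 0.406 rot -0.001 0.001 -0.007 open 0.0534 F [-0.5  0.5 -0.2] q [ 0.61  0.53 -0.81  1.95  0.51  0.87 -0.55]
```

View pics/f2.png

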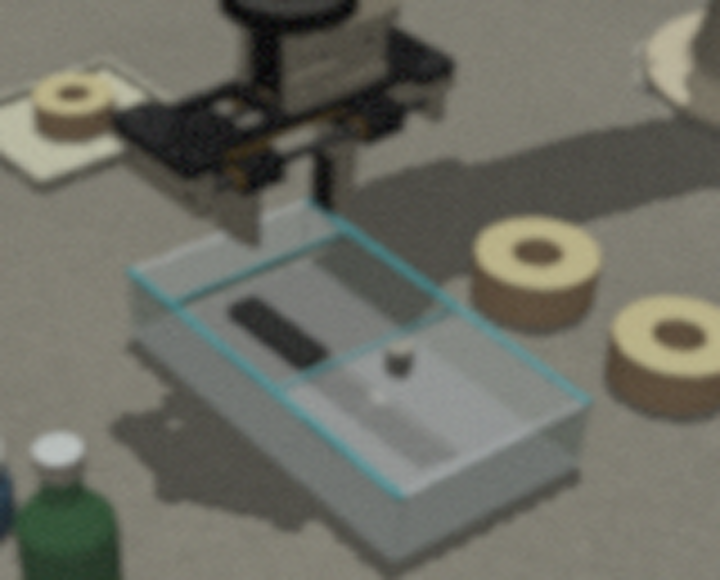

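The fingers at (245,225) and (330,185) are above the opening, on both sides of the handle at (278,330). Descending.

```bash
python3 -m handwheel '[0.015,0,0.1,0,0,0, 0.015,0,0.2,0,0,0, 0.015,0,0.28,0,0,0, 0.015,0,0.34,0,0,0, 0.015,0,0.38,0,0,0, 0.015,0,0.4,0,0,0, 0.015,0,0.4,0,0,0]'; python3 goal.py .524 -.006 .007 1.49
```

```text
time: 11.42
tcp_pos: [0.5251, -0.0034, 0.01]
ee_rot: [0.736, 0.677, 0.0, -0.0]
wrist_force: [-1.5, 0.2, 0.1]
opening: 0.0532
t 11.425 tcp [ 0.5251 -0.0034  0.01  ] tx -0.011 -0.004 0.012 rot 0.000 -0.000 -0.003 open 0.0532 F [-1.5  0.2  0.1] q [ 0.49  0.68 -0.68  1.99  0.66  0.7  -0.69]
```

```bash
python3 -m handwheel '[-0.01,0,0.006,0,0,0, -0.01,0,0.012,0,0,0, -0.01,0,0.012,0,0,0]'; python3 -m handwheel '[0,0,0,0,0,0, 0,0,0,0,0,0, 0,0,0,0,0,0, 0,0,0,0,0,0, 0,0,0,0,0,0, 0,0,0,0,0,0]' 1 45; python3 goal.py .524 -.006 .007 1.49
```

```text
time: 11.8
tcp_pos: [0.5249, -0.0062, 0.0071]
ee_rot: [0.736, 0.677, 0.0, 0.0]
wrist_force: [0.5, -0.1, -0.0]
opening: 0.0534
time: 12.55
tcp_pos: [0.5248, -0.006, 0.007]
ee_rot: [0.736, 0.677, 0.0, 0.0]
wrist_force: [0.7, 0.6, 0.4]
opening: 0.0234
t 12.55 tcp [ 0.5248 -0.006   0.007 ] tx -0.000 -0.003 -0.000 rot 0.000 0.000 -0.004 open 0.0234 F [0.7 0.6 0.4] q [ 0.5   0.69 -0.67  1.99  0.67  0.7  -0.69]
```

```bash
python3 -m handwheel '[0,0,-0.01,0,0,0, 0,0,-0.02,0,0,0, 0.03,0,-0.02,0,0,0, 0.06,0,-0.02,0,0,0, 0.09,0,-0.02,0,0,0, 0.112,0,-0.02,0,0,0, 0.112,0,-0.02,0,0,0]'; python3 - <<'E'
from bench import camera
from h import *
im,d=camera("top");cv2.imwrite("pics/g1.png",cv2.resize(im[165:265,245:375,::-1],None,fx=6,fy=6,interpolation=cv2.INTER_CUBIC))
im,d=camera("scene");cv2.imwrite("pics/g2.png",cv2.resize(im[120:265,255:415,::-1],None,fx=4.5,fy=4,interpolation=cv2.INTER_CUBIC))
E
```

```text
time: 13.42
tcp_pos: [0.5272, 0.0227, 0.012]
ee_rot: [0.736, 0.677, 0.0, -0.0]
wrist_force: [0.6, -0.5, -1.0]
opening: 0.0229
```

View pics/g2.png

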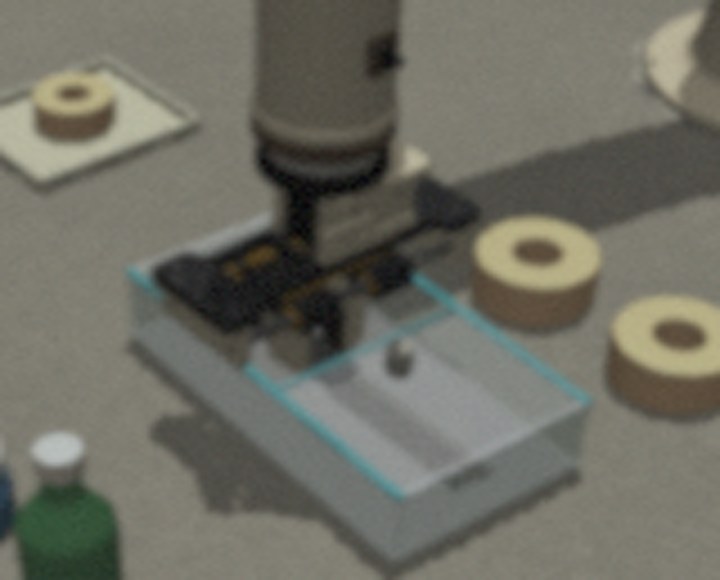

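View pics/g1.png

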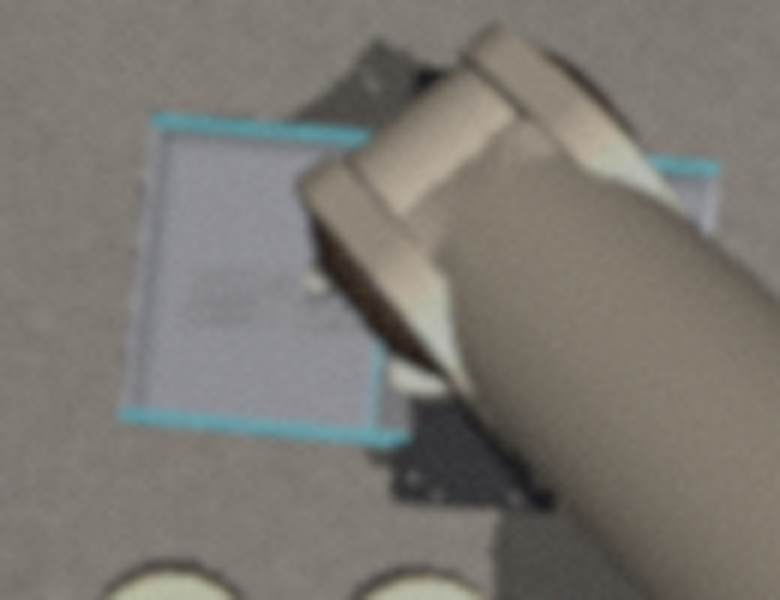

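The teeth have moved under the +x cover (tip near (465,470) in the scene crop), so the comb follows the gripper. Next I tilt it about its tip.

```bash
python3 -m handwheel '[0,0,-0.04,0,-0.1,0, 0.002,0,-0.085,0,-0.2,0, 0.006,0,-0.13,0,-0.3,0, 0.012,0,-0.17,0,-0.4,0, 0.016,0,-0.185,0,-0.444,0, 0.016,0,-0.185,0,-0.444,0, 0.016,0,-0.185,0,-0.444,0]'; python3 - <<'E'
from bench import camera
from h import *
im,d=camera("top");cv2.imwrite("pics/i1.png",cv2.resize(im[165:265,245:375,::-1],None,fx=6,fy=6,interpolation=cv2.INTER_CUBIC))
im,d=camera("scene");cv2.imwrite("pics/i2.png",cv2.resize(im[120:265,255:415,::-1],None,fx=4.5,fy=4,interpolation=cv2.INTER_CUBIC))
E
```

```text
time: 14.4
tcp_pos: [0.5271, 0.0247, 0.0578]
ee_rot: [0.725, 0.666, -0.128, 0.117]
wrist_force: [-0.0, 0.2, -1.3]
opening: 0.0234
```

View pics/i2.png

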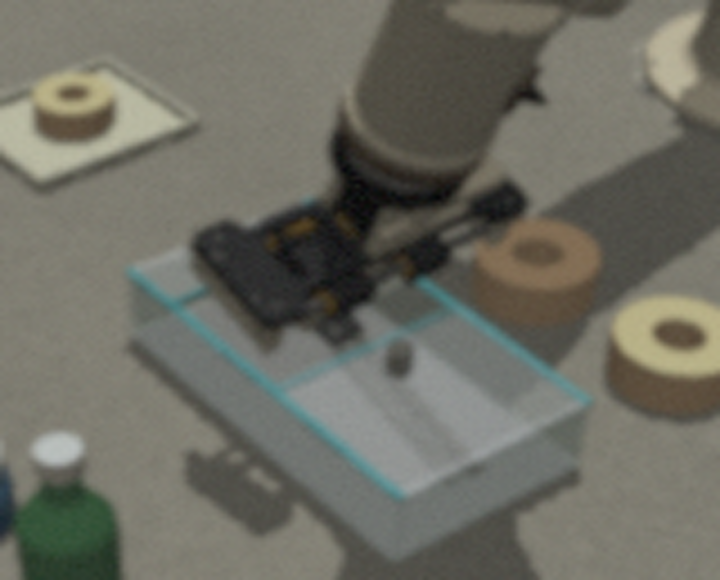

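View pics/i1.png

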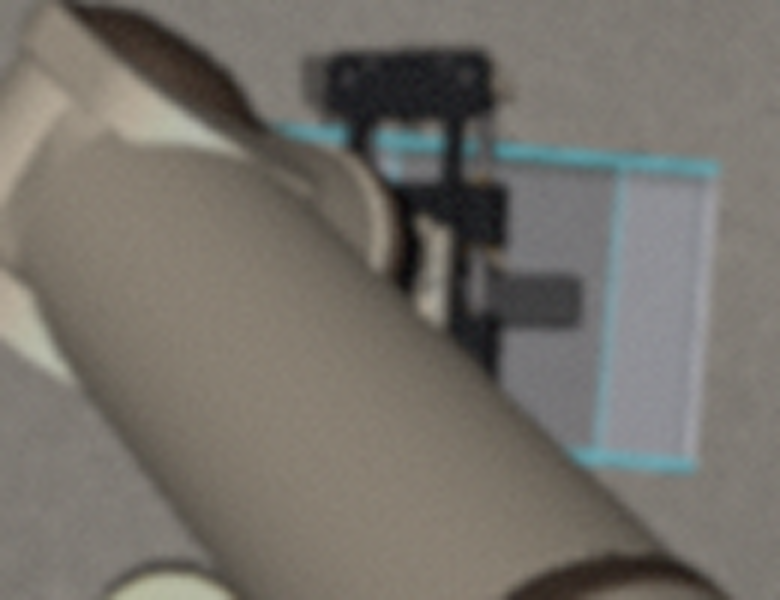

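The handle sticks up in the opening, its end at about (580,300) in the top crop, clear of the -x edge at x≈610. I check its height with the depth image.

```bash
python3 - <<'E'
from bench import camera,bot
from h import *
from scipy.spatial.transform import Rotation as Ro
im,d=camera("top");P=cloud("top",d)
for u in range(328,343,2):print(u,P[213:217,u].mean(0).round(3))
s=bot.observe();R=Ro.from_quat(s["ee_rot"])
for n,p in dict(butt_mid=(-.046,0,-.003),butt_top=(-.046,0,-.009),tip=(.144,0,.0005)).items():
    X=s["tcp_pos"]+R.apply(p);o=(X[:2]-[.5309,.0523]);a=np.array([np.cos(1.4536),np.sin(1.4536)]);print(n,X.round(3),"own",(o@a).round(3),(o@[-a[1],a[0]]).round(3),proj("top",X).round(1))
E
```

```text
328 [0.525 0.018 0.073]
330 [0.525 0.013 0.074]
332 [0.525 0.007 0.074]
334 [0.524 0.002 0.078]
336 [ 0.524 -0.003  0.077]
338 [ 0.524 -0.009  0.08 ]
340 [ 0.523 -0.014  0.083]
342 [ 0.531 -0.022  0.004]
butt_mid [ 0.524 -0.017  0.077] own -0.07 -0.001 [[341.2 214.6]]
butt_top [ 0.524 -0.015  0.082] own -0.068 -0.001 [[340.5 214.4]]
tip [0.539 0.159 0.008] own 0.107 0.005 [[278.3 213.5]]
```

```bash
python3 -m handwheel '[-0.05,0,0,0,0,0, -0.12,0,0,0,0,0, -0.19,0,0,0,0,0, -0.26,0,0,0,0,0, -0.33,0,0,0,0,0, -0.4,0,0,0,0,0, -0.46,0,0,0,0,0, -0.48,0,0,0,0,0, -0.48,0,0,0,0,0]'; python3 - <<'E'
from bench import camera,bot
from h import *
from scipy.spatial.transform import Rotation as Ro
im,d=camera("scene");cv2.imwrite("pics/j2.png",cv2.resize(im[90:265,235:415,::-1],None,fx=4,fy=3.4,interpolation=cv2.INTER_CUBIC))
s=bot.observe();R=Ro.from_quat(s["ee_rot"])
for n,p in dict(butt_mid=(-.046,0,-.003),tip=(.144,0,.0005)).items():
    X=s["tcp_pos"]+R.apply(p);o=(X[:2]-[.5309,.0523]);a=np.array([np.cos(1.4536),np.sin(1.4536)]);print(n,X.round(3),"own",(o@a).round(3))
E
```

```text
time: 15.68
tcp_pos: [0.5181, -0.0866, 0.0993]
ee_rot: [0.725, 0.666, -0.128, 0.117]
wrist_force: [0.2, 1.0, -1.1]
opening: 0.0236
butt_mid [ 0.515 -0.128  0.118] own -0.181
tip [0.529 0.049 0.05 ] own -0.004
```

View pics/j2.png

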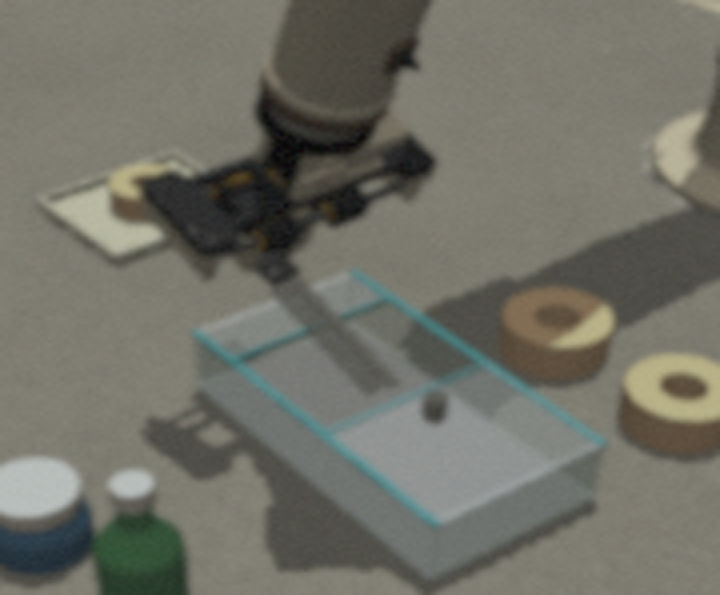

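The toothed end is at (385,385), inside the opening and clear of its +x edge. Lifting straight up.

```bash
python3 -m handwheel '[-0.02,0,-0.06,0,0,0, -0.06,0,-0.16,0,0,0, -0.1,0,-0.28,0,0,0, -0.14,0,-0.39,0,0,0, -0.18,0,-0.5,0,0,0, -0.205,0,-0.564,0,0,0, -0.205,0,-0.564,0,0,0, -0.205,0,-0.564,0,0,0, -0.205,0,-0.564,0,0,0, -0.205,0,-0.564,0,0,0]'; python3 - <<'E'
from bench import camera,bot
from h import *
from scipy.spatial.transform import Rotation as Ro
im,d=camera("scene");cv2.imwrite("pics/k2.png",cv2.resize(im[40:265,215:415,::-1],None,fx=3.5,fy=2.6,interpolation=cv2.INTER_CUBIC));P=cloud("scene",d)
im,d=camera("top");cv2.imwrite("pics/k1.png",im[100:300,200:500,::-1].repeat(2,0).repeat(2,1))
s=bot.observe();R=Ro.from_quat(s["ee_rot"]);print(s["opening"],s["wrist_force"],np.abs(s["joint_velocities"]).max())
for n,p in dict(butt_mid=(-.046,0,-.003),tip=(.144,0,.0005)).items():
    X=s["tcp_pos"]+R.apply(p);print(n,X.round(3),proj("scene",X).round(0))
    u,v=proj("scene",X)[0].round().astype(int);print(P[v-1:v+2,u-3:u+4,2].round(3))
E
```

```text
time: 16.98
tcp_pos: [0.5176, -0.0865, 0.2484]
ee_rot: [0.725, 0.667, -0.128, 0.117]
wrist_force: [-1.1, 0.0, -0.4]
opening: 0.0234
0.023481748854165034 [ 0.44881979  0.79149688 -1.45308226] 0.0034356193778784056
butt_mid [ 0.514 -0.129  0.267] [[290. 105.]]
[[0.341 0.342 0.34  0.341 0.341 0.34  0.318]
 [0.34  0.341 0.339 0.339 0.339 0.338 0.313]
 [0.339 0.339 0.339 0.338 0.339 0.337 0.31 ]]
tip [0.529 0.048 0.199] [[334. 159.]]
[[ 0.001  0.004  0.002  0.001  0.005  0.001  0.001]
 [ 0.     0.003  0.004 -0.001  0.002  0.     0.002]
 [ 0.002  0.002  0.003  0.002  0.004  0.004  0.004]]
```

View pics/k2.png

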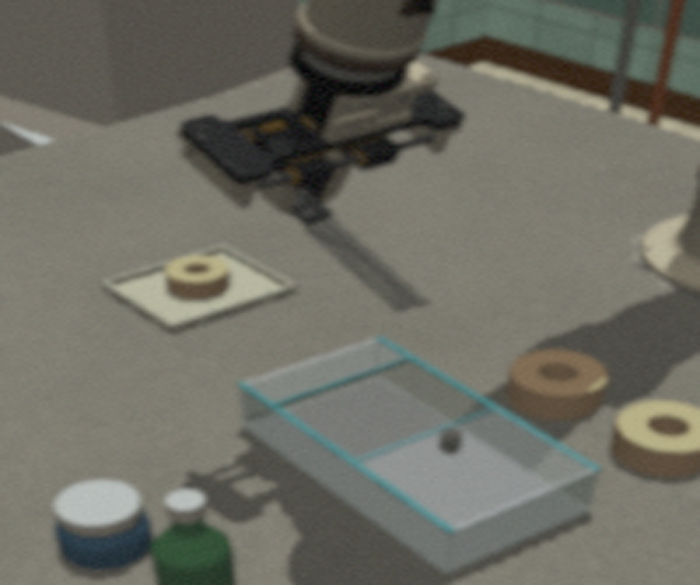

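View pics/k1.png

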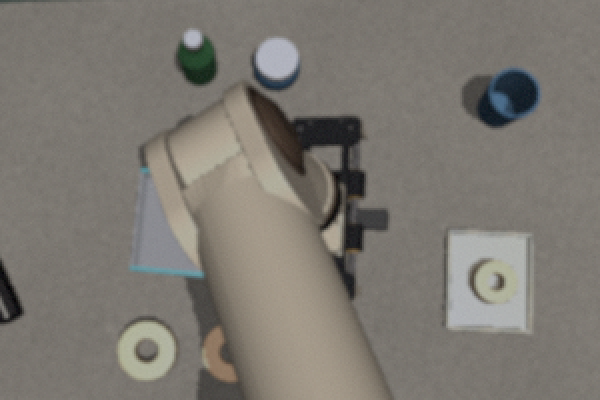

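The scene picture shows the comb in the gripper, tip at about (415,300), well above the organizer. The roll is flat near the middle of the dish, and everything else looks in place.

```bash
python3 -c "
from bench import bot
print(bot.sign_off())"
```

```text
the job is handed in; nothing more can be done
None
```

The job is handed in after about 17 s of robot time. The sign-off gives no verdict, so the result rests on my own checks.

- **Roll:** I lifted it off the post and set it on the dish floor; the wrist force rose to about 21 N as it touched down. I let it go there. In the last pictures it lies flat near the middle of the dish.
- **Comb:** I gripped the handle, slid it 28 mm under the +x cover and tilted it 20°. By gripper pose the end of the handle was then at z ≈ 0.077 m and the tip at ≈ 0.008 m, and depth agreed for the handle. I then pulled it out along its length and lifted it.
- **Last checks:** By the gripper pose, the handle end is at z ≈ 0.267 m and the tip at ≈ 0.199 m. The finger opening is 23.5 mm on the handle, the arm is still, and the wrist force is under 2 N. The dish and the bystanders still in view look unmoved; I did not measure their positions again.
- **Disagreement:** The last depth check of the comb's ends failed. At the predicted pixels I got the gripper's body for the handle end and the table for the tip. In the picture, though, the tip is within about 4 pixels of where it was predicted.

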